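# Hold a solenoid valve shifted on the test block by its recessed manual override

## Task

Set the loose solenoid valve into the T-shaped pocket of the test block, gently and not dropped, so that it sits fully down, flat and square, and let go of it. Then take the screwdriver out of its stand, reach its tip through the round opening in the valve's nose and push the recessed override plunger fully down with moderate force, hand clear of the valve. Finish while still holding the plunger down with the screwdriver in the gripper; do not push the loose parts and tools lying around the work out of their places.

Things in the scene. Friction and masses are not known exactly. Their poses are not given: they have to be found in the camera images.
- valve: loose solenoid valve, 0.35 kg, upright on the bench. Origin: centre of the underside of its body's wide part; z up, x to its nose. Aluminium body 30 mm high, T-shaped from above: wide part x -24..24, y -22..22 mm, narrow nose x 24..52, y -14..14. A black coil stands on the wide part, with a steel nut to z = 74 mm and connector blades on its -x face out to x = -37 mm.
- valve_coil (a point): middle of the valve's coil (valve frame 0, 0, 50 mm); axes as the valve's. The coil measures 40 x 40 mm (x, y -20..20), z = 30 to 64 mm; its two flat y faces, 40 mm apart, are where to grip the valve from above.
- override_mouth (a point): centre of the round opening in the top of the valve's nose (valve frame 38, 0, 30 mm), level with the nose's top. The opening is 12 mm wide, chamfered 1.5 mm, straight down. The top of the plunger in it (9 mm wide) lies 8.5 mm below the mouth when released and 13.5 mm below when fully down.
- override (a joint): travel of the spring-loaded override plunger in the valve's nose: 0 released, 0.005 m fully down against a stop. The spring needs about 2 N to start and 5 N when fully down; it pops up again when let go.
- test_block: fixed test block: aluminium base plate x -64..92, y -52..52 mm, 12 mm thick; on it a dark steel nest 105 x 73 mm, walls up to z = 26 mm, with a T-shaped pocket. Origin on the bench under the nest's centre; z up, x towards the pressure gauge, which stands on a block behind the nest (x 45 to 95 mm, up to 80 mm high).
- seat (a point): point on the pocket's floor where the seated valve's origin lies (test block frame -14, 0, 12 mm); axes as the test block's and the seated valve's. The pocket is 14 mm deep, the valve's T outline with 1.5 mm play each side and steep lead-in chamfers (3 mm wide, 6 mm high) at the top; its narrow end points to +x (to the gauge), so the valve fits one way only.
- stand: fixed screwdriver stand: grey sheet-metal bridge 50 x 124 mm (x, y), 100 mm high, feet out to y = -80 and 80 mm, with three 10 mm holes in its top at y = -38, 0 and 38 mm. Origin on the bench under its centre, z up. The screwdriver stands in the hole at y = 38 mm; the other two are empty.
- driver: the screwdriver, 185 mm long, 0.09 kg: round handle 29 mm thick, 95 mm long, and a 6.4 mm shaft 90 mm long. It starts upright, tip down through the stand's hole, handle resting on the stand (handle 100 to 195 mm above the bench, tip at 10 mm). Its y axis runs from tip to handle end; origin 14 mm beside its axis, so use the two points.
- driver_handle (a point): point on the screwdriver's axis in the middle of its handle, 137.5 mm from the tip and 47.5 mm from the handle's end; a place to grip it from above.
- driver_tip (a point): the tip of the screwdriver, on its axis.
- helical_gear: bystander: loose steel gear wheel 69 mm wide, 31 mm high, lying flat; origin under its centre.
- bearing_a: bystander: loose ball bearing 62 mm wide, 16 mm high, lying flat; origin under its centre.
- planet_gear: bystander: loose gear 54 mm wide, 24 mm high, lying flat; origin under its centre.
- ratchet: bystander: loose ratchet handle 210 mm long (along its y), 35 mm high; origin under its centre.
Not all that is in view belongs to the job. Leave any black or green look-alike of the driver alone.

How it is judged:
By the outcome, as a careful person would: the job done as asked, in the order asked, and still so for the second after the job is handed in, while the arm keeps its last pose, push and grip.
It also fails if it takes over 53 s, if anything falls off the work surface, if the arm or the gripper's body presses on something with over 40 N, if the wrist force passes 120 N, or if a joint passes its speed limit or range.

## Robot

A 7-joint arm with a two-finger parallel gripper is mounted at the origin on a cart in front of the work surface, level with it; the furniture and walls round the work are solid. World frame = base frame: x ahead of the robot, y to its left, z up, the work surface at z = 0. Lengths are in m, angles in rad, forces in N, time in s.
With the tool pointing down it reaches from about 0.375 to 0.925 m from the base axis. Payload 3.1 kg.
Tool frame: the origin (TCP) lies at the very end of the fingers, on their centre line; the grasp point (between the pads) lies 19 mm behind it (ctrl.grasp_offset is the distance from the TCP to the grasp point, in m); z points along the fingers, y is the line along which they close (so a half turn about z gives the same grasp; the last joint's range is limited). The gripper opens to 85 mm and grips with 20 to 120 N. Pads are 22 mm wide; open, the fingers measure 114 mm over their backs; the gripper's body (76 mm by 85 mm) begins 54 mm behind the grasp point. The pads swing forward as they close: fully open they stand 13 mm farther back than shut.
Start: joints at [1.018, 0.383, 0.044, 1.598, -0.018, 1.161, -0.05], TCP at [0.286, -0.584, 0.21] pointing down, gripper open.
Joint ranges: [-2.61, 2.61], [-0.41, 2.15], [-1.48, 1.57], [0, 2.5], [-1.57, 4.71], [0.05, 1.97], [-2.85, 2.85]. Speed limits (rad/s): [2.79, 2.79, 3.14, 3.14, 3.14, 3.14, 3.14].

## Interface

Orientations are given as a rotation vector (axis times angle).
In Python, from cell import ctrl gives the robot as it stands.
- The arm moves only by the tool send_rows, never from a script. Its argument "plan" is text: rows parted by semicolons, each of 7 numbers parted by spaces: the shift along the world's x, y, z scaled (see below), then the turn, a rotation vector about the world's x, y, z scaled (see below), then the gripper's target within -1 to 1 (shut at 1, half-way at 0, fully open at -1). A call has 1 to 8 rows; each row shifts and turns the commanded pose from where the row before left it; what a row does not reach is not made up. The controller multiplies each number of a shift by 100 mm and each number of a turn by pi/2 rad. A row lasts 1/12 s, in which the tool goes at most 41.7 mm and 7.16 degrees, less where a joint would pass 70% of its speed; a pose out of reach is approached as far as the arm can. A call with a number of a shift or a turn outside -1 to 1 is refused whole. A call with a gripper value outside its range is refused whole. The fingers move at their own pace and stop on an object; "squeeze" is the grip in N (left out, the last holds). Time passes only in rows, so rows that do not move let the fingers close. It gives the time, the measured TCP pose, the force, the opening and the grip force at its end, in the units of the state.
- ctrl.get_obs(): the state, without advancing time (a new reading comes with each control period).
- ctrl.get_image(name): name is "scene" or "top" or "wrist"; returns the picture (400x640x3 uint8, red, green, blue); there is no depth.
- ctrl.get_calibration(name): a dict with "fx", "fy", "cx", "cy" (pixels), "distortion" ([k1, k2, p1, p2, k3] as OpenCV has them; the pictures are not rectified), "origin" and "rotation" of the camera in the world. Camera axes: x right, y up, looking along -z (the intrinsics and any distortion apply to the point x, -y, -z); pixel columns grow to the right and rows downward; lengths in m; the calibration is good to about 2 mm. A picture is of the moment at which its call begins: read the wrist's pose just before it. get_calibration takes no time and is no camera call; for the wrist camera it gives the pose at the moment of the call.
- ctrl.sign_off(): hands the job in; it is judged then, once.
The state is a dict: "t": time; "joints": joint angles; "dq": joint speeds; "effort": joint torques, N m; "position": TCP position; "tool_rot": TCP orientation; "contact_force": force on the tool from outside, world axes, zero at the start; "wrist_torque": the same for the moment, N m; "gripper_width": opening from 0.0 (shut) to 1.0 (fully open); "gripper_force": force on a finger pad.
Only numpy, scipy, OpenCV 4.12 (cv2) and the standard library are available. Lean on these libraries where they do the work, as an engineer would, in place of code of your own. Each camera call takes 0.05 s, during which the arm holds its last target. There are 200 camera calls.

## Working session

There is one attempt and no reset: what is moved stays moved. The work goes in short steps, Python scripts to look and compute and a tool call to move; the robot and the scene stay as the last step left them, time stands still between calls to the robot, and variables do not carry over. Pictures are saved under pics/ and viewed, at most 10 in all, crops included, and the job is handed in when it is done.

Besides the shell and the picture viewer there is one more tool, called after "Call:" by a JSON object that holds its "fn" and its "kwargs". send_rows: Moves the arm, as the interface text tells. Shifts and turns lie within -1 to 1; 1 stands for 100 mm of shift or pi/2 rad of turn. Its arguments: {"type":"object","properties":{"plan":{"type":"string"},"squeeze":{"type":"number"}},"required":["plan"]}

```bash
ls; mkdir -p pics; cat > h.py <<'E'
import numpy as np, cv2
from cell import ctrl
def cal(n):
    c=ctrl.get_calibration(n)
    K=np.array([[c['fx'],0,c['cx']],[0,c['fy'],c['cy']],[0,0,1.]])
    return K,np.array(c['distortion'],float),np.array(c['origin']),np.array(c['rotation'])
def ray(C,uv):
    K,d,o,R=C
    p=cv2.undistortPoints(np.array(uv,float).reshape(-1,1,2),K,d).reshape(-1,2)
    v=np.c_[p[:,0],-p[:,1],-np.ones(len(p))]@R.T
    return o,v
def onz(C,uv,z):
    o,v=ray(C,uv); return o+v*((z-o[2])/v[:,2])[:,None]
def proj(C,X):
    K,d,o,R=C
    q=(np.atleast_2d(X)-o)@R*[1,-1,-1]
    return cv2.projectPoints(q,np.zeros(3),np.zeros(3),K,d)[0].reshape(-1,2)
def tri(C1,u1,C2,u2):
    A=[];b=[]
    for C,u in((C1,u1),(C2,u2)):
        o,v=ray(C,[u]);v=v[0]/np.linalg.norm(v[0]);P=np.eye(3)-np.outer(v,v);A.append(P);b.append(P@o)
    X=np.linalg.lstsq(np.vstack(A),np.hstack(b),rcond=None)[0]
    return X,[proj(C,X)[0]-u for C,u in((C1,u1),(C2,u2))]
def snap(n,f):
    C=cal(n);im=ctrl.get_image(n);cv2.imwrite('pics/'+f,im[:,:,::-1]);return C,im
E
python3 - <<'E'
from h import *
for n in('scene','top'):
    C,im=snap(n,n+'0.png'); print(n,C[0][0,0],C[1],C[2].round(3),C[3].round(2).tolist())
C,im=snap('wrist','wrist0.png')
a=[cv2.imread(f'pics/{n}0.png') for n in('scene','top')]
print(ctrl.get_obs())
E
```

```text
pics
scene 407.5316406541535 [-0.08202127  0.          0.          0.          0.        ] [ 0.654 -0.755  0.967] [0.74, 0.04, 0.09]
top 495.6089698419602 [-0.05832181  0.          0.          0.          0.        ] [-0.063 -0.159  1.479] [0.38, -0.28, -1.2]
{'t': 0.15, 'joints': array([ 1.01818551,  0.38362779,  0.04386531,  1.59919895, -0.01790692,
        1.16122253, -0.0499083 ]), 'dq': array([ 0.00039259, -0.00382422, -0.00110447, -0.00658166,  0.00072702,
       -0.00265228, -0.00092369]), 'effort': array([ 2.03143762e-03, -4.34054375e+01,  1.02701068e+00, -2.49978501e+01,
        1.07347663e-02,  7.33038469e-03,  4.59497869e-06]), 'position': array([ 0.28518715, -0.58322596,  0.20859537]), 'tool_rot': array([-3.05876166e+00, -7.07896235e-01,  8.91189332e-04]), 'contact_force': array([-0.44492392, -0.14387179,  0.51066452]), 'wrist_torque': array([-0.02758144, -0.00347423,  0.00708625]), 'gripper_force': 0.0, 'gripper_width': 1.000247215682771}
```

View pics/top0.png

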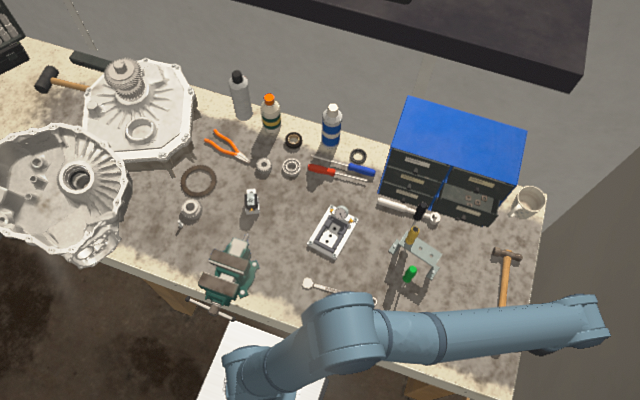

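View pics/scene0.png

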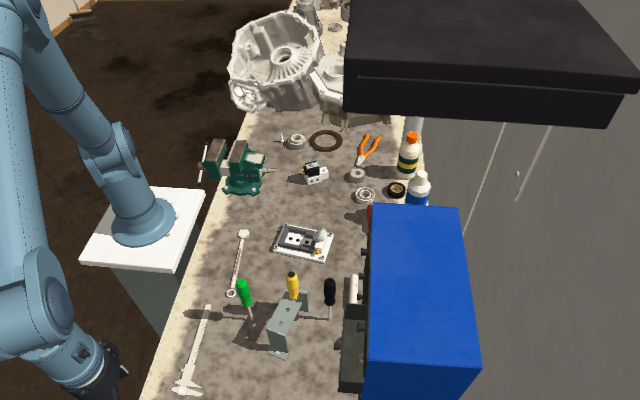

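The top view shows the valve at (252,200), the test block at (333,232) and the stand at about (413,255). There are three driver candidates: yellow at top (412,236) / scene (293,285), green at top (411,273) / scene (246,292), and black at top (421,212) / scene (330,290). Yellow seems to be the one in the grey bridge, so I'll check that in an enlarged crop.

```bash
sed -i "s/np.array(c\['rotation'\])/cv2.Rodrigues(np.array(c['rotation'],float))[0]/" h.py
python3 - <<'E'
from h import *
t=cv2.imread('pics/top0.png');s=cv2.imread('pics/scene0.png')
def cr(im,u,v,w,h,k): return cv2.resize(im[v:v+h,u:u+w],None,fx=k,fy=k,interpolation=cv2.INTER_CUBIC)
a=cr(s,220,260,130,100,3); b=cr(t,375,195,130,100,3)
c=cr(t,230,175,130,100,3); d=cr(s,265,150,130,100,3)
x=np.vstack([np.hstack([a,b]),np.hstack([c[:,:],d])]);print(x.shape)
cv2.imwrite('pics/crop1.png',x)
T=cal('top');S=cal('scene')
print('valve',tri(T,(252,195),S,(314,168)))
print('drv',tri(T,(412,231),S,(292,274)))
print('block',onz(T,[(333,232)],.03),onz(S,[(303,242)],.03))
E
```

```text
(600, 780, 3)
valve (array([0.51988054, 0.23512743, 0.05845988]), [array([0.46855862, 1.90666953]), array([ 1.45767761, -1.20192859])])
drv (array([ 0.52440011, -0.2621708 ,  0.18320417]), [array([-0.14186991, -0.35877656]), array([-0.37845875,  0.30085849])])
block [[ 0.50487606 -0.04152198  0.03      ]] [[ 0.51546197 -0.05490696  0.03      ]]
```

View pics/crop1.png

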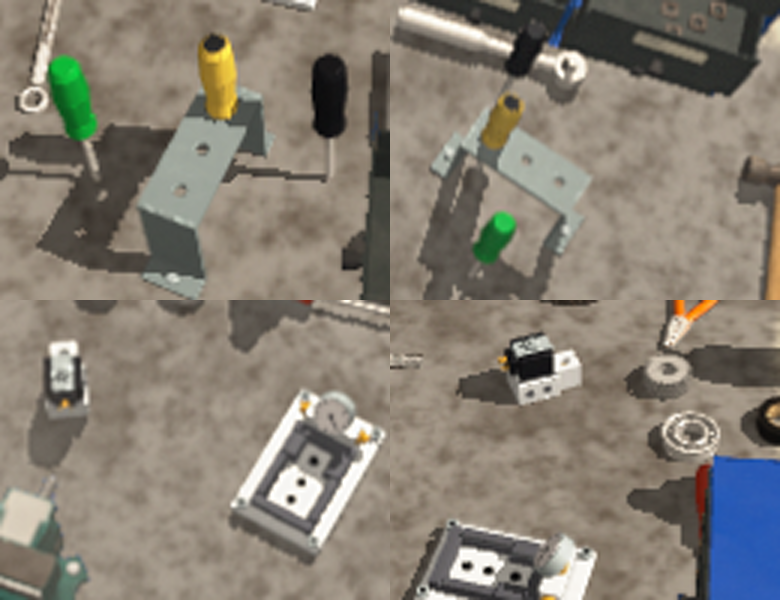

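Yellow stands in an end hole of the bridge, with the other two holes empty. Green and black stand on the bare bench, so yellow is the driver. The valve's nose points up in the top view, with the gold blades at the bottom, and the block's gauge end is at the upper right.

```bash
python3 - <<'E'
from h import *
T=cal('top');S=cal('scene');W=cal('wrist')
n=onz(T,[(251,192),(251.7,210)],.03);print('valve',n,np.degrees(np.arctan2(*(n[0]-n[1])[1::-1])))
p=onz(T,[(307.3,242.7),(331,205),(358,220.7),(335,260)],.012);print(p.round(3),np.linalg.norm(np.diff(p,axis=0),axis=1))
print('stand holes z.1',onz(T,[(375+527/3,195+160/3),(375+560/3,195+181/3)],.1), onz(S,[(220+203/3,260+149/3),(220+181/3,260+190/3)],.1))
o=ctrl.get_obs();R=cv2.Rodrigues(o['tool_rot'])[0];print(R.round(3))
print('cam in tool',R.T@(W[2]-o['position']),(R.T@W[3]).round(3),W[0])
E
```

```text
valve [[0.54630205 0.25436905 0.03      ]
 [0.48775167 0.22741425 0.03      ]] 24.719887933382136
[[ 0.45   0.024  0.012]
 [ 0.599 -0.004  0.012]
 [ 0.576 -0.103  0.012]
 [ 0.426 -0.076  0.012]] [0.15172163 0.10213561 0.15299163]
stand holes z.1 [[ 0.64875527 -0.67886513  0.1       ]
 [ 0.63775075 -0.71398145  0.1       ]] [[ 0.51583958 -0.30738216  0.1       ]
 [ 0.50440245 -0.34327348  0.1       ]]
[[ 0.898  0.439 -0.001]
 [ 0.439 -0.898  0.002]
 [-0.    -0.002 -1.   ]]
cam in tool [ 0.07693309 -0.00112738 -0.16326049] [[-0.     0.954  0.301]
 [ 1.     0.    -0.   ]
 [-0.     0.301 -0.954]] [[323.20295282   0.         315.3673179 ]
 [  0.         323.20295282 194.57336264]
 [  0.           0.           1.        ]]
```

Call:
{"fn": "send_rows", "kwargs": {"plan": "0 0.2 0.35 0 0 0 -1;0.05 0.3 0.3 0 0 0 -1;0.1 0.35 0.2 0 0 0 -1;0.1 0.38 0.1 0 0 0 -1;0.1 0.4 0 0 0 0 -1;0.1 0.4 0 0 0 0 -1;0.1 0.4 0 0 0 0 -1;0.1 0.4 0 0 0 0 -1"}}

```text
t: 0.82
position: [0.3503, -0.2996, 0.3038]
tool_rot: [3.061, 0.708, -0.0]
contact_force: [1.1, -0.3, -0.0]
gripper_width: 1.0
gripper_force: 0.0
```

Call:
{"fn": "send_rows", "kwargs": {"plan": "0.18 0.32 -0.1 0 0 0 -1;0.18 0.32 -0.1 0 0 0 -1;0.18 0.32 -0.1 0 0 0 -1;0.18 0.32 -0.1 0 0 0 -1;0.18 0.32 -0.1 0 0 0 -1;0.18 0.32 -0.1 0 0 0 -1;0.18 0.32 -0.1 0 0 0 -1;0.18 0.32 -0.1 0 0 0 -1"}}

```text
t: 1.48
position: [0.4947, -0.0441, 0.2234]
tool_rot: [3.061, 0.708, 0.0]
contact_force: [0.6, -0.4, -0.3]
gripper_width: 1.003
gripper_force: 0.0
```

Call:
{"fn": "send_rows", "kwargs": {"plan": "0 0 0 0 0 0 -1;0 0 0 0 0 0 -1"}}

```text
t: 1.65
position: [0.4943, -0.0426, 0.223]
tool_rot: [-3.057, -0.718, 0.003]
contact_force: [-0.1, -0.7, -0.3]
gripper_width: 1.003
gripper_force: 0.0
```

```bash
python3 - <<'E'
from h import *
C,im=snap('wrist','wblock1.png');np.savez('wb1.npz',K=C[0],d=C[1],o=C[2],R=C[3])
E
```

Call:
{"fn": "send_rows", "kwargs": {"plan": "0.05 0.35 -0.05 0 0 0 -1;0.05 0.38 -0.05 0 0 0 -1;0.05 0.38 -0.05 0 0 0 -1;0.05 0.38 -0.05 0 0 0 -1;0.05 0.38 -0.05 0 0 0 -1;0.02 0.38 0 0 0 0 -1;0 0.35 0 0 0 0 -1;0 0 0 0 0 0 -1"}}

```text
t: 2.37
position: [0.52, 0.2224, 0.1999]
tool_rot: [-3.052, -0.72, -0.004]
contact_force: [0.2, 1.6, -0.0]
gripper_width: 1.003
gripper_force: 0.0
```

Call:
{"fn": "send_rows", "kwargs": {"plan": "0 0 0 0 0 0 -1;0 0 0 0 0 0 -1"}}

```text
t: 2.53
position: [0.5221, 0.2117, 0.1988]
tool_rot: [3.06, 0.704, -0.0]
contact_force: [-1.2, -1.4, 0.2]
gripper_width: 1.001
gripper_force: 0.0
```

```bash
python3 - <<'E'
from h import *
C,im=snap('wrist','wvalve1.png');np.savez('wv1.npz',K=C[0],d=C[1],o=C[2],R=C[3])
a=cv2.imread('pics/wblock1.png')[:,:,:];b=cv2.imread('pics/wvalve1.png')
x=np.vstack([a[0:300],b[100:400]]);cv2.imwrite('pics/two.png',x)
E
```

```text
(no output)
```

View pics/two.png

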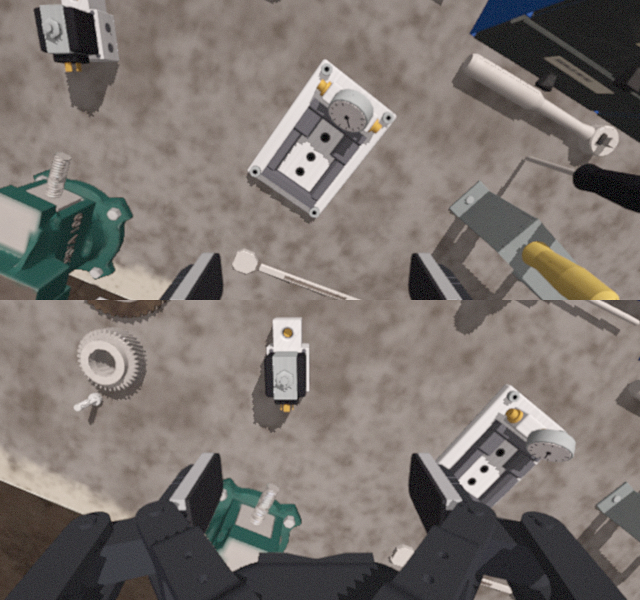

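The upper half is the block view: plate corners (327,61), (396,118), (314,218), (249,173) and the gauge at (350,110). The lower half is the valve view: nose mouth at (288,132 full image), nut at (284,180) and blades at (286,207). Next I'll enlarge these for sub-pixel points.

```bash
python3 - <<'E'
from h import *
a=cv2.imread('pics/wblock1.png');b=cv2.imread('pics/wvalve1.png')
r=lambda im,u,v,w,h,k:cv2.resize(im[v:v+h,u:u+w],None,fx=k,fy=k,interpolation=cv2.INTER_CUBIC)
x=np.hstack([r(b,255,110,67,100,6),r(a,240,50,95,100,4)[:0+400].copy() if 0 else cv2.resize(a[50:230,240:405],(396,600)) if 0 else r(a,240,50,165,180,2.4)[:432]])if 0 else None
A=r(a,240,55,165,170,3.0); B=r(b,258,112,60,100,5)
H=max(A.shape[0],B.shape[0]);p=lambda i:cv2.copyMakeBorder(i,0,H-i.shape[0],0,0,cv2.BORDER_CONSTANT)
x=np.hstack([p(B),p(A)]);print(x.shape,B.shape);cv2.imwrite('pics/enl.png',x)
E
```

```text
(510, 795, 3) (500, 300, 3)
```

View pics/enl.png

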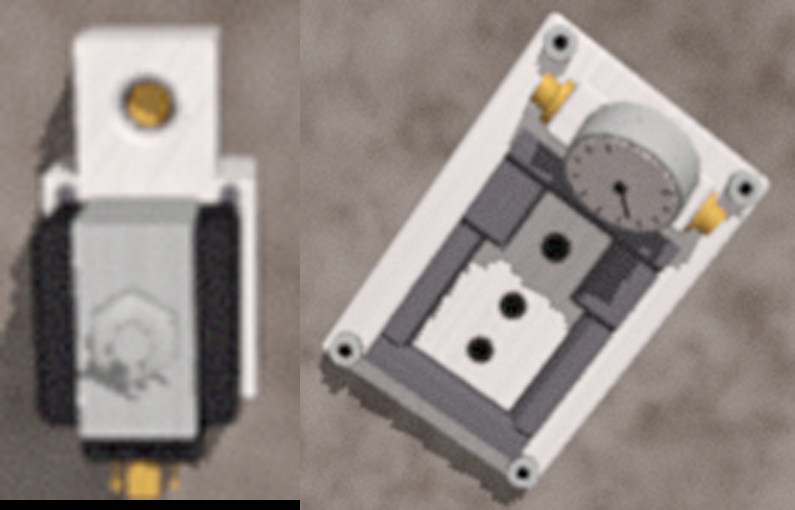

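```bash
cat >> h.py <<'E'
def ld(f):
    z=np.load(f);return z['K'],z['d'],z['o'],z['R']
E
python3 - <<'E'
from h import *
B=ld('wb1.npz');V=ld('wv1.npz');S=cal('scene')
e=lambda p:(np.array(p,float)-[300,0])/3+[240,55]
f=lambda p:np.array(p,float)/5+[258,112]
ang=lambda d:np.degrees(np.arctan2(d[1],d[0]))
print('mouth tri',tri(V,f((149,102)),S,(324,170.7)))
m=onz(V,[f((149,102))],.030)[0];n=onz(V,[f((132,338))],.074)[0];print(m,n,np.linalg.norm(m-n),ang(m-n))
L=onz(V,[f((77,225)),f((77,435)),f((195,225)),f((198,435))],.064);print(L.round(4),ang(L[0]-L[1]),ang(L[2]-L[3]),'w',np.linalg.norm(L[0]-L[2]))
N=onz(V,[f((76,60)),f((76,195)),f((217,60)),f((217,195))],.03);print(N.round(4),ang(N[0]-N[1]),ang(N[2]-N[3]),'w',np.linalg.norm(N[0]-N[2]))
h=onz(B,e([(556,247),(513,305),(480,350)]),.012);print('holes',h,ang(h[0]-h[2]))
s=onz(B,e([(560,42),(745,188),(522,472),(345,350)]),.015);print('screws',s,s.mean(0),ang(s[0]-s[3]),ang(s[1]-s[2]),ang(s[0]-s[1])-90,np.linalg.norm(np.diff(s,axis=0),axis=1))
c=onz(B,e([(556,13),(768,182),(530,480),(322,347)]),.012);print('plate',c,c.mean(0),np.linalg.norm(np.diff(c,axis=0),axis=1))
w=onz(B,e([(388,341),(525,432),(465,222),(613,328)]),.026);print('nest inner top?',w.round(4))
print('hole h',tri(B,e((556,247)),V,(501,253)),tri(B,e((480,350)),V,(473,281)))
o=ctrl.get_obs();print(o['position'],cv2.Rodrigues(o['tool_rot'])[0].round(3))
E
```

```text
mouth tri (array([0.54473663, 0.25448   , 0.02530139]), [array([ 0.54917793, -1.11926185]), array([-0.37044723, -0.06670667])])
[0.54410873 0.25440682 0.03      ] [0.50970189 0.23836469 0.074     ] 0.058113510717280645 24.997206030818834
[[0.5223 0.2563 0.064 ]
 [0.4845 0.2397 0.064 ]
 [0.5319 0.2365 0.064 ]
 [0.4947 0.2185 0.064 ]] 23.681932645583238 25.73430656571989 w 0.022044219908115736
[[0.5454 0.2712 0.03  ]
 [0.5202 0.2601 0.03  ]
 [0.5577 0.2455 0.03  ]
 [0.5329 0.2338 0.03  ]] 23.750478161467285 25.18355639463222 w 0.028495055160554783
holes [[ 0.52362504 -0.03931529  0.012     ]
 [ 0.49604934 -0.03448594  0.012     ]
 [ 0.47404599 -0.03073953  0.012     ]] -9.813428126425555
screws [[ 0.59015876 -0.00708081  0.015     ]
 [ 0.5752457  -0.09249357  0.015     ]
 [ 0.43625394 -0.06802503  0.015     ]
 [ 0.45113763  0.017057    0.015     ]] [ 0.51319901 -0.0376356   0.015     ] -9.849893691343732 -9.98422401752537 -9.9039983919144 [0.08670489 0.14112909 0.08637405]
plate [[ 0.59853813 -0.00131501  0.012     ]
 [ 0.58118344 -0.09985297  0.012     ]
 [ 0.43353823 -0.0730382   0.012     ]
 [ 0.44729458  0.02593689  0.012     ]] [ 0.51513859 -0.03706733  0.012     ] [0.10005456 0.15006046 0.0999265 ]
nest inner top? [[ 0.465   0.003   0.026 ]
 [ 0.4555 -0.0599  0.026 ]
 [ 0.5184 -0.0041  0.026 ]
 [ 0.5075 -0.0713  0.026 ]]
hole h (array([ 0.52361522, -0.03919713,  0.01321488]), [array([-0.066072  ,  0.10195004]), array([ 0.06998193, -0.09036071])]) (array([ 0.47485533, -0.03078296,  0.01248147]), [array([ 0.30878063, -0.48448667]), array([-0.29489772,  0.45342502])])
[0.52224148 0.21100237 0.19873821] [[ 0.9    0.435  0.   ]
 [ 0.435 -0.9   -0.002]
 [-0.001  0.002 -1.   ]]
```

```bash
python3 - <<'E'
from h import *
B=ld('wb1.npz');e=lambda p:(np.array(p,float)-[300,0])/3+[240,55]
a=np.radians(-9.87);ex=np.array([np.cos(a),np.sin(a)]);ey=np.array([-ex[1],ex[0]])
s0=np.array([.4864,-.0327])
p=onz(B,e([(412,343),(510,408),(461,375.5)]),.012)[:,:2]-s0;print('floor',np.c_[p@ex,p@ey])
p=onz(B,e([(388,341),(518,430),(465,222),(498,243),(572,295),(613,328)]),.026)[:,:2]-s0;print('z26',np.c_[p@ex,p@ey])
E
```

```text
floor [[-0.02610619  0.02314898]
 [-0.02490003 -0.0238737 ]
 [-0.02550901 -0.00013246]]
z26 [[-0.02722956  0.0315141 ]
 [-0.02672999 -0.02937012]
 [ 0.02662379  0.03366164]
 [ 0.02756667  0.01941523]
 [ 0.0282673  -0.01426965]
 [ 0.02740361 -0.03438052]]
```

Call:
{"fn": "send_rows", "kwargs": {"plan": "-0.06 0.14 -0.2 0 0 -0.012 -1;-0.065 0.134 -0.2 0 0 0 -1;0 0 -0.25 0 0 0 -1;0 0 -0.25 0 0 0 -1;0 0 -0.2 0 0 0 -1;0 0 -0.15 0 0 0 -1;0 0 0 0 0 0 -1;0 0 0 0 0 0 -1"}}

```text
t: 3.25
position: [0.5091, 0.2386, 0.0732]
tool_rot: [3.067, 0.673, -0.003]
contact_force: [0.8, -0.6, 0.3]
gripper_width: 1.002
gripper_force: 0.0
```

Call:
{"fn": "send_rows", "kwargs": {"plan": "0 0 -0.2 0 0 0 -1;0 0 -0.19 0 0 0 -1;0 0 0 0 0 0 -0.4;0 0 0 0 0 0 0.3;0 0 0 0 0 0 0.6;0 0 0 0 0 0 1;0 0 0 0 0 0 1;0 0 0 0 0 0 1", "squeeze": 40}}

```text
t: 3.92
position: [0.511, 0.2419, 0.0372]
tool_rot: [3.067, 0.678, 0.006]
contact_force: [-0.2, -2.1, 6.7]
gripper_width: 0.449
gripper_force: 40.0
```

Call:
{"fn": "send_rows", "kwargs": {"plan": "0 0 0 0 0 0 1;0 0 0 0 0 0 1;0 0 0 0 0 0 1;0 0 0 0 0 0 1"}}

```text
t: 4.25
position: [0.511, 0.2419, 0.0372]
tool_rot: [3.067, 0.678, 0.006]
contact_force: [0.0, -2.6, 6.4]
gripper_width: 0.452
gripper_force: 40.0
```

Call:
{"fn": "send_rows", "kwargs": {"plan": "0 0 0.1 0 0 0 1;0 0 0.2 0 0 0 1;0 0 0.3 0 0 0 1;0 0 0.3 0 0 0 1;0 0 0.2 0 0 0 1;0 0 0 0 0 0 1;0 0 0 0 0 0 1;0 0 0 0 0 0 1"}}

```text
t: 4.92
position: [0.5073, 0.2408, 0.1432]
tool_rot: [3.066, 0.679, -0.005]
contact_force: [0.0, 0.4, -3.8]
gripper_width: 0.449
gripper_force: 41.2
```

```bash
python3 - <<'E'
from h import *
o=ctrl.get_obs();print(o['position'],o['contact_force'])
C,im=snap('wrist','wg1.png');np.savez('wg1.npz',K=C[0],d=C[1],o=C[2],R=C[3],p=o['position'],r=o['tool_rot'])
cv2.imwrite('pics/wg1c.png',cv2.resize(cv2.imread('pics/wg1.png')[120:340,200:430],None,fx=2.5,fy=2.5,interpolation=cv2.INTER_CUBIC))
E
```

```text
[0.50731512 0.24079141 0.14321708] [ 0.0147214   0.36137034 -3.81106763]
```

View pics/wg1c.png

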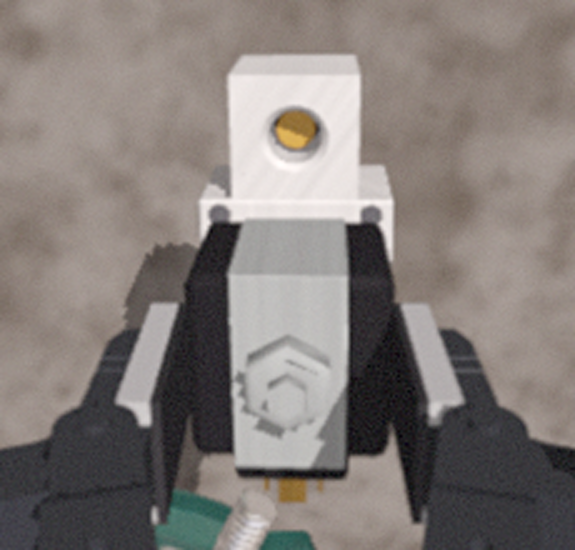

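```bash
python3 - <<'E'
from h import *
G=ld('wg1.npz');z=np.load('wg1.npz');R=cv2.Rodrigues(z['r'])[0]
g=lambda p:np.array(p,float)/2.5+[200,120]
zt=z['p'][2]-.0072
t=lambda pts,h:(onz(G,[g(p) for p in pts],h)-z['p'])@R
print('mouth tool',t([(297,130)],zt),'nose edges',t([(229,80),(231,195),(357,80),(360,195)],zt).round(4))
print('nose front top',t([(294,73)],zt),'nut',t([(290,388)],zt+.044),'coil top corners',t([(233,275),(348,275),(237,468),(346,468)],zt+.034).round(4))
a=R[:,0];print('heading',np.degrees(np.arctan2(a[1],a[0])),R.round(3))
E
```

```text
mouth tool [[0.03596497 0.00080901 0.00707541]] nose edges [[ 0.0469 -0.0137  0.007 ]
 [ 0.0212 -0.0138  0.0071]
 [ 0.0469  0.0135  0.007 ]
 [ 0.0211  0.0148  0.0071]]
nose front top [[0.04836884 0.00013787 0.00703226]] nut [[-0.00075606 -0.00079392 -0.03679774]] coil top corners [[ 0.0168 -0.0112 -0.0269]
 [ 0.0168  0.0099 -0.0269]
 [-0.0253 -0.0114 -0.0267]
 [-0.0253  0.0105 -0.0267]]
heading 24.988487512256565 [[ 0.906  0.422 -0.003]
 [ 0.422 -0.906 -0.002]
 [-0.003  0.    -1.   ]]
```

Call:
{"fn": "send_rows", "kwargs": {"plan": "-0.02 -0.25 0 0 0 -0.065 1;-0.025 -0.35 0 0 0 -0.065 1;-0.025 -0.4 0 0 0 -0.065 1;-0.025 -0.4 0 0 0 -0.065 1;-0.025 -0.4 0 0 0 -0.065 1;-0.025 -0.4 0 0 0 -0.062 1;-0.025 -0.34 -0.1 0 0 0 1;-0.02 -0.2 -0.1 0 0 0 1"}}

```text
t: 5.63
position: [0.488, -0.0381, 0.1231]
tool_rot: [3.126, -0.279, -0.004]
contact_force: [0.1, -1.1, -3.4]
gripper_width: 0.452
gripper_force: 41.3
```

Call:
{"fn": "send_rows", "kwargs": {"plan": "0 0 0 0 0 0 1;0 0 0 0 0 0 1;0 0 0 0 0 0 1;0 0 0 0 0 0 1;0 0 0 0 0 0 1"}}

```text
t: 6.05
position: [0.4902, -0.0303, 0.1249]
tool_rot: [-3.13, 0.265, -0.0]
contact_force: [-0.3, 1.0, -2.0]
gripper_width: 0.45
gripper_force: 41.4
```

Call:
{"fn": "send_rows", "kwargs": {"plan": "0 0 0 0 0 0 1;0 0 0 0 0 0 1;0 0 0 0 0 0 1"}}

```text
t: 6.3
position: [0.4902, -0.0316, 0.1252]
tool_rot: [-3.13, 0.268, -0.001]
contact_force: [-0.8, 0.2, -3.8]
gripper_width: 0.449
gripper_force: 41.4
```

```bash
python3 - <<'E'
from h import *
for i in range(3):
    o=ctrl.get_obs();print(o['t'],o['position'],o['tool_rot'],abs(o['dq']).max());C,im=snap('wrist','ws.png')
R=cv2.Rodrigues(o['tool_rot'])[0];print(C[2], o['position']+R@np.array([.0769,-.0011,-.1633]))
E
```

```text
6.3 [ 0.49016098 -0.03163893  0.12515075] [-3.13007389e+00  2.67810040e-01 -7.48628350e-04] 0.004952727197596675
6.35 [ 0.49007786 -0.0318733   0.12511041] [-3.13006654e+00  2.68561595e-01 -5.65367574e-04] 0.00393704391495767
6.4 [ 0.49006178 -0.0320098   0.12508957] [ 3.13006355e+00 -2.68894978e-01  5.30409326e-04] 0.004547266044628732
[ 0.56531343 -0.04418358  0.28838662] [ 0.56596771 -0.04403688  0.28841547]
```

Call:
{"fn": "send_rows", "kwargs": {"plan": "-0.02 -0.01 -0.1 0 0 0 1;0 0 -0.15 0 0 0 1;0 0 -0.15 0 0 0 1;0 0 -0.1 0 0 0 1;0 0 -0.03 0 0 0 1;0 0 0 0 0 0 1;0 0 0 0 0 0 1;0 0 0 0 0 0 1"}}

```text
t: 7.12
position: [0.4889, -0.0332, 0.0727]
tool_rot: [-3.13, 0.27, -0.003]
contact_force: [0.1, 0.3, -3.8]
gripper_width: 0.454
gripper_force: 41.4
```

Call:
{"fn": "send_rows", "kwargs": {"plan": "0 0 0 0 0 0 1;0 0 0 0 0 0 1;0 0 0 0 0 0 1;0 0 0 0 0 0 1"}}

```text
t: 7.45
position: [0.4882, -0.0333, 0.0723]
tool_rot: [3.13, -0.27, 0.001]
contact_force: [-0.1, -0.3, -3.1]
gripper_width: 0.449
gripper_force: 41.4
```

Aligned to within 0.3 mm. Now I'll lower it slowly, about 2.5 mm per row, watching the force.

Call:
{"fn": "send_rows", "kwargs": {"plan": "0 0 -0.03 0 0 0 1;0 0 -0.03 0 0 0 1;0 0 -0.03 0 0 0 1;0 0 -0.03 0 0 0 1;0 0 -0.02 0 0 0 1;0 0 0 0 0 0 1;0 0 0 0 0 0 1"}}

```text
t: 8.03
position: [0.4882, -0.0332, 0.0579]
tool_rot: [-3.13, 0.27, -0.0]
contact_force: [1.2, 0.7, -3.0]
gripper_width: 0.451
gripper_force: 41.4
```

Call:
{"fn": "send_rows", "kwargs": {"plan": "0 0 -0.02 0 0 0 1;0 0 -0.02 0 0 0 1;0 0 -0.02 0 0 0 1;0 0 0 0 0 0 1;0 0 0 0 0 0 1"}}

```text
t: 8.45
position: [0.4885, -0.0324, 0.0519]
tool_rot: [-3.129, 0.269, -0.002]
contact_force: [1.6, 2.9, -3.4]
gripper_width: 0.446
gripper_force: 41.4
```

Call:
{"fn": "send_rows", "kwargs": {"plan": "0 0 -0.015 0 0 0 1;0 0 -0.015 0 0 0 1;0 0 0 0 0 0 1;0 0 0 0 0 0 1"}}

```text
t: 8.78
position: [0.4887, -0.0326, 0.0492]
tool_rot: [-3.129, 0.269, -0.002]
contact_force: [2.8, 2.7, -1.5]
gripper_width: 0.451
gripper_force: 41.6
```

Call:
{"fn": "send_rows", "kwargs": {"plan": "0 0 -0.01 0 0 0 1;0 0 -0.01 0 0 0 1;0 0 -0.01 0 0 0 1;0 0 0 0 0 0 1"}}

```text
t: 9.12
position: [0.4892, -0.0329, 0.0489]
tool_rot: [3.129, -0.27, 0.002]
contact_force: [-3.2, 3.9, 18.0]
gripper_width: 0.448
gripper_force: 43.8
```

Call:
{"fn": "send_rows", "kwargs": {"plan": "0 0 0.02 0 0 0 1;0 0 0 0 0 0 1;0 0 0 0 0 0 0;0 0 0 0 0 0 -0.2;0 0 0 0 0 0 -0.4;0 0 0 0 0 0 -0.6;0 0 0 0 0 0 -0.6;0 0 0.05 0 0 0 -0.6"}}

```text
t: 9.78
position: [0.4864, -0.0337, 0.0519]
tool_rot: [3.13, -0.27, -0.005]
contact_force: [0.9, -0.1, 1.0]
gripper_width: 0.803
gripper_force: 0.0
```

Call:
{"fn": "send_rows", "kwargs": {"plan": "0 0 0.2 0 0 0 -0.6;0 0 0.35 0 0 0 -0.6;0 0 0.4 0 0 0 -0.6;0 0 0.4 0 0 0 -0.6;0 0 0 0 0 0 -0.6;0 0 0 0 0 0 -0.6;0 0 0 0 0 0 -0.6;0 0 0 0 0 0 -0.6"}}

```text
t: 10.45
position: [0.4864, -0.0334, 0.1865]
tool_rot: [3.13, -0.27, -0.005]
contact_force: [-0.0, -0.5, -1.0]
gripper_width: 0.8
gripper_force: 0.0
```

```bash
python3 - <<'E'
from h import *
o=ctrl.get_obs();print(o['position'],o['tool_rot'])
C,im=snap('wrist','wp1.png');np.savez('wp1.npz',K=C[0],d=C[1],o=C[2],R=C[3])
b=cv2.imread('pics/wp1.png');cv2.imwrite('pics/wp1c.png',cv2.resize(b[60:340,160:480],None,fx=2.1,fy=2.1,interpolation=cv2.INTER_CUBIC))
E
```

```text
[ 0.48642588 -0.03339809  0.18648061] [ 3.12974624 -0.26958295 -0.00500169]
```

View pics/wp1c.png

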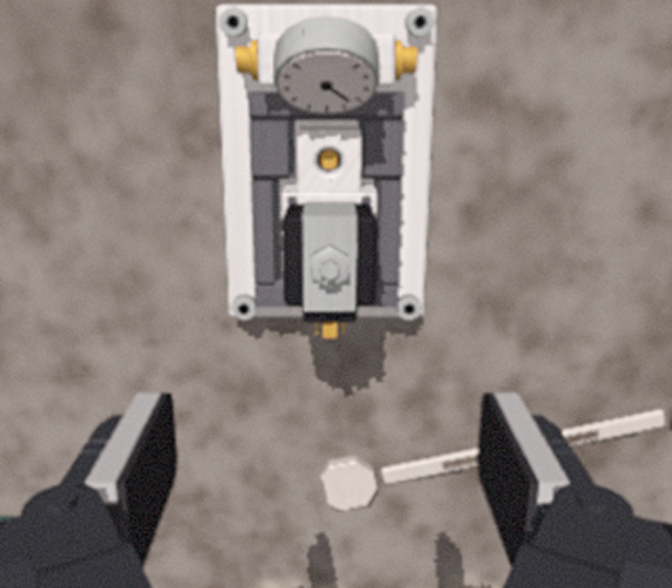

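The valve is seated flat and square in the T pocket: mouth at crop (329,159), nut at (330,268), nose towards the gauge. Now I'll measure the driver axis from two wrist positions.

Call:
{"fn": "send_rows", "kwargs": {"plan": "-0.04 -0.1 0.15 0 0 0 -1;-0.04 -0.15 0.2 0 0 0 -1;-0.06 -0.15 0.25 0 0 0 -1;-0.06 -0.15 0.25 0 0 0 -1;-0.06 -0.2 0.2 0 0 0 -1;-0.06 -0.2 0.2 0 0 0 -1;-0.05 -0.2 0.15 0 0 0 -1;0 0 0 0 0 0 -1"}}

```text
t: 11.17
position: [0.4507, -0.1541, 0.3299]
tool_rot: [3.126, -0.282, 0.005]
contact_force: [0.4, -0.7, -0.0]
gripper_width: 0.999
gripper_force: 0.0
```

Call:
{"fn": "send_rows", "kwargs": {"plan": "0 0 0 0 0 0 -1;0 0 0 0 0 0 -1;0 0 0 0 0 0 -1"}}

```text
t: 11.42
position: [0.4503, -0.1465, 0.3259]
tool_rot: [-3.129, 0.266, 0.006]
contact_force: [0.2, 0.5, -0.0]
gripper_width: 1.002
gripper_force: 0.0
```

```bash
python3 - <<'E'
from h import *
o=ctrl.get_obs();print(o['position'])
C,im=snap('wrist','wd1.png');np.savez('wd1.npz',K=C[0],d=C[1],o=C[2],R=C[3])
E
```

```text
[ 0.45031732 -0.14647655  0.32587167]
```

Call:
{"fn": "send_rows", "kwargs": {"plan": "-0.05 -0.15 0 0 0 0 -1;-0.05 -0.2 0 0 0 0 -1;-0.05 -0.2 0 0 0 0 -1;-0.05 -0.2 0 0 0 0 -1;0 -0.2 0 0 0 0 -1;0 -0.1 0 0 0 0 -1;0 0 0 0 0 0 -1;0 0 0 0 0 0 -1"}}

```text
t: 12.13
position: [0.4312, -0.2521, 0.3272]
tool_rot: [-3.128, 0.268, 0.002]
contact_force: [0.6, 0.2, 0.5]
gripper_width: 1.002
gripper_force: 0.0
```

Call:
{"fn": "send_rows", "kwargs": {"plan": "0 0 0 0 0 0 -1;0 0 0 0 0 0 -1"}}

```text
t: 12.3
position: [0.4316, -0.2513, 0.3278]
tool_rot: [-3.13, 0.265, 0.0]
contact_force: [0.2, -0.1, 0.6]
gripper_width: 1.001
gripper_force: 0.0
```

```bash
cat >> h.py <<'E'
def axis(views,lo,hi):
    """vertical-cylinder axis xy: mid azimuth of the colour blob in each view, planes intersected"""
    A=[];b=[]
    for C,im in views:
        m=cv2.inRange(cv2.cvtColor(im,cv2.COLOR_BGR2HSV),lo,hi)
        n,l,s,_=cv2.connectedComponentsWithStats(m); k=1+s[1:,4].argmax()
        v,u=np.where(l==k); o,r=ray(C,np.c_[u,v]); az=np.arctan2(r[:,1],r[:,0]); 
        e=np.percentile(az,[.3,99.7]); a=e.mean(); print('blob',s[k],'az',np.degrees(e).round(1))
        A.append([-np.sin(a),np.cos(a)]);b.append(-np.sin(a)*o[0]+np.cos(a)*o[1])
    A=np.array(A);b=np.array(b);x=np.linalg.lstsq(A,b,rcond=None)[0];print(x,A@x-b);return x
E
python3 - <<'E'
from h import *
o=ctrl.get_obs();print(o['position'])
C,im=snap('wrist','wd2.png');np.savez('wd2.npz',K=C[0],d=C[1],o=C[2],R=C[3])
I=lambda f:cv2.imread('pics/'+f)
T=cal('top');S=cal('scene')
Y=((18,110,60),(32,255,255));G=((50,120,50),(75,255,255))
for vs in ([(ld('wd1.npz'),I('wd1.png')),(C,I('wd2.png'))],[(T,I('top0.png')[190:300,380:480] if 0 else cv2.bitwise_and(I('top0.png'),I('top0.png'),mask=cv2.rectangle(np.zeros((400,640),np.uint8),(390,200),(450,290),255,-1))),(S,cv2.bitwise_and(I('scene0.png'),I('scene0.png'),mask=cv2.rectangle(np.zeros((400,640),np.uint8),(270,260),(310,330),255,-1)))]):
    axis(vs,*Y)
B=ld('wp1.npz');print('mouth',onz(B,[(160+329.5/2.1,60+159/2.1)],.042))
print('green top',tri(T,(413,268),S,(241,282)),'black top',tri(T,(424,205),S,(330,279)))
cv2.imwrite('pics/wdd.png',np.hstack([cv2.resize(I('wd1.png'),(400,250)),cv2.resize(I('wd2.png'),(400,250))]))
E
```

```text
[ 0.43155343 -0.25130934  0.32781128]
blob [401  57  51  31 966] az [-97.1 -83.7]
blob [304  56  27  32 424] az [-58.8  28.9]
[ 0.52552787 -0.26833788] [-1.11022302e-16 -8.32667268e-17]
blob [406 227  14  18 127] az [-11.7  -9.4]
blob [286 272  13  28 275] az [103.4 106.4]
[ 0.52459988 -0.26871046] [-5.55111512e-17  1.11022302e-16]
mouth [[ 0.52297157 -0.04041696  0.042     ]]
green top (array([ 0.41660596, -0.29385642,  0.18687077]), [array([0.24010276, 0.49279087]), array([ 0.5327888 , -0.41554735])]) black top (array([ 0.61098054, -0.27333976,  0.19167858]), [array([-0.19973915, -0.58223127]), array([-0.62545189,  0.50204673])])
```

View pics/wdd.png

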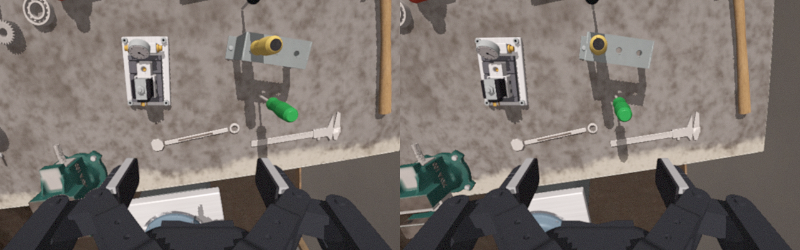

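Both views agree that the axis is at (0.5255, -0.2685). Yellow is in the bridge's end hole; green (0.417, -0.294) and black (0.611, -0.273) lie along ±x, so closing along y is clear of them.

Call:
{"fn": "send_rows", "kwargs": {"plan": "0.1 -0.02 -0.1 0 0 0 -1;0.17 -0.03 -0.15 0 0 0 -1;0.18 -0.03 -0.2 0 0 0 -1;0.18 -0.03 -0.2 0 0 0 -1;0.17 -0.03 -0.2 0 0 0 -1;0.14 -0.03 -0.2 0 0 0 -1;0 0 0 0 0 0 -1;0 0 0 0 0 0 -1"}}

```text
t: 13.02
position: [0.5246, -0.2689, 0.2205]
tool_rot: [-3.128, 0.267, 0.006]
contact_force: [-0.4, 0.2, 0.5]
gripper_width: 1.0
gripper_force: 0.0
```

Call:
{"fn": "send_rows", "kwargs": {"plan": "0 0 0 0 0 0 -1;0 0 0 0 0 0 -1;0 0 0 0 0 0 -1;0 0 0 0 0 0 -1"}}

```text
t: 13.35
position: [0.5252, -0.2707, 0.2245]
tool_rot: [3.129, -0.271, 0.004]
contact_force: [-0.2, -0.1, -0.3]
gripper_width: 0.995
gripper_force: 0.0
```

```bash
python3 - <<'E'
from h import *
print('handle end',tri(ld('wd1.npz'),(440,70),ld('wd2.npz'),(317,70)))
E
```

```text
handle end (array([ 0.52613213, -0.26791672,  0.19270089]), [array([-0.06231608,  0.5055899 ]), array([ 0.00288776, -0.5054602 ])])
```

Handle end measured at z = 0.193, against 0.195 in the text. I'll descend 95 mm and grip.

Call:
{"fn": "send_rows", "kwargs": {"plan": "0 0.01 -0.15 0 0 0 -1;0 0.01 -0.2 0 0 0 -1;0 0 -0.2 0 0 0 -1;0 0 -0.2 0 0 0 -1;0 0 -0.15 0 0 0 -1;0 0 -0.05 0 0 0 -1;0 0 0 0 0 0 -1;0 0 0 0 0 0 -1"}}

```text
t: 14.02
position: [0.5254, -0.2686, 0.1289]
tool_rot: [3.129, -0.27, 0.002]
contact_force: [0.4, -1.2, 0.1]
gripper_width: 0.997
gripper_force: 0.0
```

Call:
{"fn": "send_rows", "kwargs": {"plan": "0 0 0 0 0 0 -0.5;0 0 0 0 0 0 0;0 0 0 0 0 0 0.3;0 0 0 0 0 0 0.6;0 0 0 0 0 0 1;0 0 0 0 0 0 1;0 0 0 0 0 0 1;0 0 0 0 0 0 1", "squeeze": 70}}

```text
t: 14.68
position: [0.5255, -0.2687, 0.1287]
tool_rot: [3.129, -0.27, 0.002]
contact_force: [-0.1, -0.6, 4.0]
gripper_width: 0.325
gripper_force: 68.8
```

Call:
{"fn": "send_rows", "kwargs": {"plan": "0 0 0 0 0 0 1;0 0 0 0 0 0 1;0 0 0 0 0 0 1"}}

```text
t: 14.93
position: [0.5255, -0.2687, 0.1287]
tool_rot: [3.129, -0.27, 0.002]
contact_force: [-0.4, -0.4, 5.7]
gripper_width: 0.321
gripper_force: 68.8
```

Call:
{"fn": "send_rows", "kwargs": {"plan": "0 0 0.08 0 0 0 1;0 0 0.15 0 0 0 1;0 0 0.2 0 0 0 1;0 0 0.22 0 0 0 1;0 0 0.22 0 0 0 1;0 0 0.2 0 0 0 1;0 0 0.1 0 0 0 1;0 0 0 0 0 0 1"}}

```text
t: 15.6
position: [0.5262, -0.2685, 0.2473]
tool_rot: [3.129, -0.269, 0.006]
contact_force: [0.9, 0.6, -0.6]
gripper_width: 0.325
gripper_force: 69.1
```

Call:
{"fn": "send_rows", "kwargs": {"plan": "0 0.15 0 0 0 0 1;0 0.3 0 0 0 0 1;0 0.38 0 0 0 0 1;0 0.38 0 0 0 0 1;0 0.38 0 0 0 0 1;0 0.35 0 0 0 0 1;-0.01 0.25 0 0 0 0 1;-0.01 0.1 0 0 0 0 1"}}

```text
t: 16.27
position: [0.5205, -0.0316, 0.2426]
tool_rot: [-3.128, 0.255, 0.008]
contact_force: [-0.2, 1.0, -0.6]
gripper_width: 0.327
gripper_force: 69.2
```

Call:
{"fn": "send_rows", "kwargs": {"plan": "0 0 0 0 0 0 1;0 0 0 0 0 0 1;0 0 0 0 0 0 1;0 0 0 0 0 0 1;0 0 0 0 0 0 1;0 0 0 0 0 0 1;0 0 0 0 0 0 1;0 0 0 0 0 0 1"}}

```text
t: 16.93
position: [0.523, -0.0398, 0.245]
tool_rot: [3.13, -0.271, 0.0]
contact_force: [0.5, -0.7, -0.6]
gripper_width: 0.322
gripper_force: 69.2
```

```bash
python3 - <<'E'
from h import *
o=ctrl.get_obs();print(o['position'],o['tool_rot'],o['contact_force'],o['gripper_width'])
for n in('wrist','top','scene'):
    C,im=snap(n,n+'9.png');np.savez(n+'9.npz',K=C[0],d=C[1],o=C[2],R=C[3])
p=o['position']-[0,0,.1187]
for n in('wrist','top','scene'):print(n,proj(ld(n+'9.npz'),[p,[.5235,-.0397,.042]]))
I=lambda f:cv2.imread('pics/'+f)
r=lambda im,u,v,w,h,k:cv2.resize(im[v:v+h,u:u+w],None,fx=k,fy=k,interpolation=cv2.INTER_CUBIC)
cv2.imwrite('pics/w9.png',np.hstack([r(I('wrist9.png'),220,0,190,290,2),r(I('scene9.png'),260,130,100,145,4)]))
E
```

```text
[ 0.52299221 -0.03981253  0.24496145] [ 3.12985041e+00 -2.71272844e-01  1.95321214e-04] [ 0.50044516 -0.6810817  -0.61754253] 0.3219354534696833
wrist [[316.33034154 181.30577254]
 [315.94721634 161.79207093]]
top [[335.96006234 214.56706532]
 [334.53455862 225.19558971]]
scene [[304.74691535 216.36715214]
 [306.25829174 235.4613921 ]]
```

View pics/w9.png

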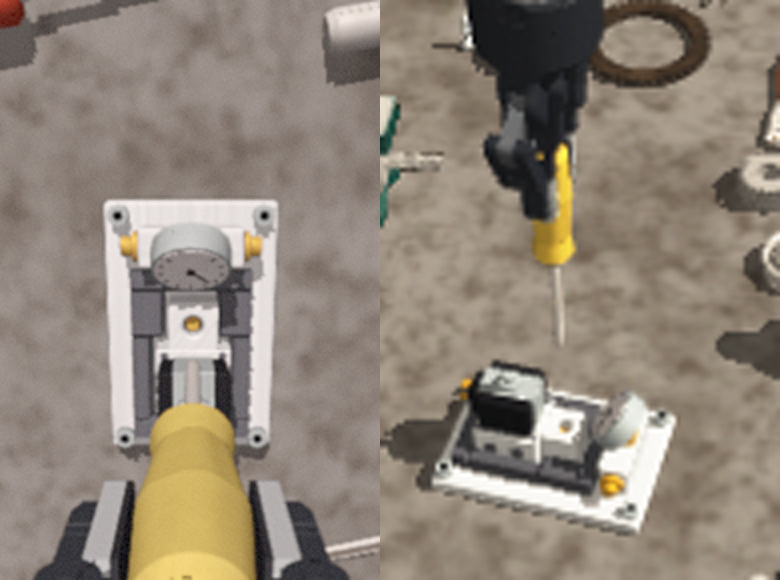

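Tip and mouth appear within 1 px of prediction: wrist tip (315.5,180.5), mouth (316.3,161.5). I'll shift about 0.8 mm in -y and lower to just above the mouth.

Call:
{"fn": "send_rows", "kwargs": {"plan": "0.005 -0.008 -0.1 0 0 0 1;0 0 -0.15 0 0 0 1;0 0 -0.15 0 0 0 1;0 0 -0.15 0 0 0 1;0 0 -0.12 0 0 0 1;0 0 -0.06 0 0 0 1;0 0 0 0 0 0 1;0 0 0 0 0 0 1"}}

```text
t: 17.75
position: [0.5234, -0.04, 0.1717]
tool_rot: [-3.13, 0.269, 0.001]
contact_force: [0.0, 0.3, -0.9]
gripper_width: 0.322
gripper_force: 69.2
```

Call:
{"fn": "send_rows", "kwargs": {"plan": "0 0 0 0 0 0 1;0 0 0 0 0 0 1;0 0 0 0 0 0 1;0 0 0 0 0 0 1;0 0 0 0 0 0 1"}}

```text
t: 18.17
position: [0.5238, -0.0401, 0.1724]
tool_rot: [3.13, -0.27, 0.002]
contact_force: [-0.1, 0.2, -0.0]
gripper_width: 0.325
gripper_force: 69.2
```

```bash
python3 - <<'E'
from h import *
o=ctrl.get_obs();print(o['position'],o['tool_rot'],o['contact_force'],o['gripper_width'])
C,im=snap('wrist','w10.png');p=o['position']-[0,0,.1187]
print(proj(C,[p,[.5235,-.0400,.042]]))
cv2.imwrite('pics/w10c.png',cv2.resize(cv2.imread('pics/w10.png')[110:240,240:400],None,fx=4.5,fy=4.5,interpolation=cv2.INTER_CUBIC))
E
```

```text
[ 0.52376562 -0.04006622  0.17241381] [ 3.12995628e+00 -2.69673555e-01  1.54415253e-03] [-0.08157083  0.24340547 -0.02359396] 0.32465960418668166
[[316.28176743 181.39951772]
 [316.22615458 178.42506811]]
```

View pics/w10c.png

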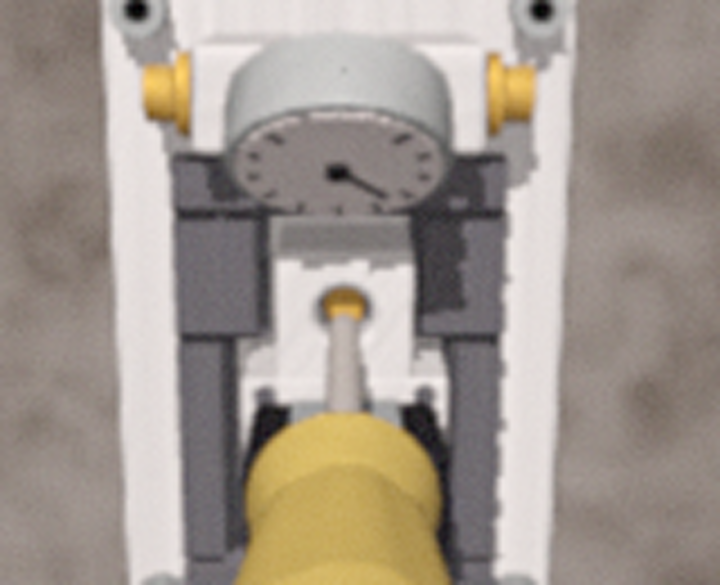

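The tip (344,318 in the crop) is centred over the mouth (344,303). I'll insert slowly.

Call:
{"fn": "send_rows", "kwargs": {"plan": "0 0 -0.04 0 0 0 1;0 0 -0.04 0 0 0 1;0 0 -0.04 0 0 0 1;0 0 -0.04 0 0 0 1;0 0 -0.02 0 0 0 1;0 0 0 0 0 0 1;0 0 0 0 0 0 1", "squeeze": 80}}

```text
t: 18.8
position: [0.5232, -0.04, 0.1536]
tool_rot: [-3.13, 0.27, 0.001]
contact_force: [0.5, -0.6, 0.4]
gripper_width: 0.32
gripper_force: 78.6
```

Call:
{"fn": "send_rows", "kwargs": {"plan": "0 0 -0.02 0 0 0 1;0 0 -0.02 0 0 0 1;0 0 0 0 0 0 1;0 0 0 0 0 0 1"}}

```text
t: 19.13
position: [0.5241, -0.0401, 0.1506]
tool_rot: [3.13, -0.27, 0.002]
contact_force: [-0.5, -0.1, 1.1]
gripper_width: 0.32
gripper_force: 78.6
```

Call:
{"fn": "send_rows", "kwargs": {"plan": "0 0 -0.02 0 0 0 1;0 0 -0.01 0 0 0 1;0 0 0 0 0 0 1;0 0 0 0 0 0 1"}}

```text
t: 19.47
position: [0.524, -0.0401, 0.1475]
tool_rot: [-3.13, 0.27, -0.002]
contact_force: [0.3, 0.2, 4.7]
gripper_width: 0.325
gripper_force: 78.6
```

Call:
{"fn": "send_rows", "kwargs": {"plan": "0 0 -0.01 0 0 0 1;0 0 -0.01 0 0 0 1;0 0 0 0 0 0 1;0 0 0 0 0 0 1"}}

```text
t: 19.8
position: [0.5247, -0.0401, 0.1468]
tool_rot: [3.13, -0.27, 0.004]
contact_force: [-0.8, 0.3, 10.1]
gripper_width: 0.32
gripper_force: 79.1
```

Call:
{"fn": "send_rows", "kwargs": {"plan": "0 0 -0.008 0 0 0 1;0 0 0 0 0 0 1;0 0 0 0 0 0 1;0 0 0 0 0 0 1;0 0 0 0 0 0 1;0 0 0 0 0 0 1;0 0 0 0 0 0 1;0 0 0 0 0 0 1"}}

```text
t: 20.47
position: [0.525, -0.0401, 0.1467]
tool_rot: [3.13, -0.27, 0.005]
contact_force: [-1.6, -0.4, 12.4]
gripper_width: 0.32
gripper_force: 79.3
```

The force has risen to 12 N with no further travel, well past the 5 N spring, at the expected height. The plunger is on its stop and steady.

```bash
python3 -c "
from cell import ctrl
print(ctrl.get_obs()['contact_force']);print(ctrl.sign_off())"
```

```text
[-1.55093957 -0.35614223 12.38133726]
the job is handed in; nothing more can be done
None
```

The job is handed in at about 20.5 s: the valve is seated flat and square in the pocket and released, and the yellow screwdriver, still in the gripper, is holding the override plunger on its stop with about 12 N.

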